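Mount a spare roller between bench centres and clamp the tailstock

TASK

Take the roller from its green stand and lay it in the two black V rests of the grey bench-centre fixture, between the two steel cone centres, and let go of it. Then slide the blue tailstock up until both cones are fully home in the roller's ends and carry it clear of the rests. Finally tighten the tailstock's two clamp knobs clockwise to their stops, first the one nearer the roller, then the other, leaving everything else on the bench where it is.

Things in the scene. Friction and masses are not known exactly. Their poses are not given: they have to be found in the camera images.
- roller: steel conveyor roller with orange ends, 170 mm long, 32 mm diameter, about 0.45 kg, the same both ways round. Origin at its middle on its axis; its own y axis runs along it. Each end has a central bore 18 mm in diameter and 18 mm deep. At the start it lies level in the stand, axis 100 mm above the bench.
- cradle: fixed green stand that holds the roller at the start: base 80 x 130 mm, two V saddles 90 mm apart along its y axis (tops 101 mm high, 56 mm across, 12 mm thick). Origin on the bench under its middle. Between the saddles there is free room for fingers.
- fixture: fixed bench-centre fixture, bed 90 x 490 mm (x by y), rails up to 23 mm high. Origin on the bench below where the middle of a mounted roller comes; its y axis runs along the centre line, from the fixed blue headstock (-y end; block at y -162 to -102 mm, 58 mm wide, top 96 mm high) to the sliding blue tailstock (+y end).
- rest_a (a point): bottom of the V of the black rest near the headstock, at fixture y = -35 mm, 49 mm above the bench. Both rests: 12 mm thick along y, 45 degree flanks, 56 mm across at the top, 74 mm high. A roller in the rests lies with its axis 72 mm above the bench, 3 mm under the centre line, and slides lengthwise easily.
- rest_b (a point): bottom of the V of the other rest, at fixture y = +60 mm; same shape. Between the two rests the space over the bed is free for fingers.
- centre_line (a point): point of the centre line 75 mm straight above the fixture's origin: where the roller's middle comes when mounted. Same axes as the fixture.
- head_tip (a point): tip of the headstock's fixed cone, on the centre line at fixture y = -73 mm. Both cones: tip 4 mm across, widening over 17 mm to 24 mm (60 degrees full angle), then a 26 mm spindle 12 mm long; when fully home a cone's tip is 12 mm deep in the bore.
- tail_tip (a point): tip of the tailstock's cone, on the centre line at fixture y = +143 mm minus the tailstock's joint value. At the start the gap between the two tips is 196 to 216 mm.
- tailstock (a joint): how far the tailstock has slid towards the headstock, in m: 0 fully open, end of travel 0.076; 0.070 when both cones are home in the roller, which stops it. About 4 N of friction, and up to 10 N more to seat the cones at the end; stays where left. Block 68 mm wide, 125 mm long, top 95 mm high, starting 29 mm behind its tip; can be dragged by a clamp knob held from above or pushed from behind.
- knob_near (a joint): turn of the clamp knob nearer the roller, on top of the tailstock 54 mm behind its tip, in rad: grows clockwise seen from above, starts at 0 to 0.3, end stop at 1.4. At value v its grip bar points along the fixture's x axis turned clockwise by v. About 0.06 N m of friction; stays where left.
- knob_near_grip (a point): on that knob's vertical axis, 132 mm above the bench, the height to grip. The black upright bar is 42 mm long, 14 mm wide and 32 mm tall (107 to 139 mm above the bench; below it is a disc 44 mm across, top at 109 mm). The knobs stand 75 mm apart along the fixture's y: open the fingers only part way.
- knob_far (a joint): turn of the other clamp knob, 129 mm behind the tailstock's tip; same sense, start range, friction and stop (1.4 rad) as the near one.
- knob_far_grip (a point): on the far knob's vertical axis, 132 mm above the bench, the height to grip; same shape as the near knob.
- parts_tote: small green open tote with fittings, 120 x 150 x 70 mm, loose bystander; origin under its middle.
- regulator: aluminium air-pressure regulator with black knob and two brass ports, 46 mm square body, 80 mm high, loose bystander; origin under its middle.
- oil_can: white and yellow can, 60 mm diameter, 150 mm high, loose bystander; origin under its middle.
Things that resemble listed ones, but are neither listed nor needed, are in the scene too. Of the things like the roller, leave any that is red or turquoise; of the rest the smaller one is meant.

How it is judged:
By the outcome, as a careful person would: the job done as asked, in the order asked, and still so for the second after the job is handed in, with the robot touching nothing.
It also fails if it takes over 61 s, if anything falls off the work surface, if the arm or the gripper's body presses on something with over 40 N, if the wrist force passes 120 N, or if a joint passes its speed limit or range.

ROBOT

A 6-joint arm with a two-finger parallel gripper is mounted at the origin on the work surface. World frame = base frame: x ahead of the robot, y to its left, z up, the work surface at z = 0. Lengths are in mm, angles in rad, forces in N, time in s.
With the tool pointing down it reaches from about 275 to 750 mm from the base axis. Payload 10.2 kg.
Tool frame: the origin (TCP) lies midway between the tips of the shut fingers; the grasp point (between the pads) lies 19 mm behind it; z points along the fingers, y is the line along which they close (so a half turn about z gives the same grasp; the last joint's range is limited). The gripper opens to 85 mm and grips with 20 to 120 N. Pads are 22 mm wide; open, the fingers measure 114 mm over their backs; the gripper's body (76 mm by 85 mm) begins 54 mm behind the grasp point. The pads swing forward as they close: fully open they stand 13 mm farther back than shut.
Start: joints at [-1.414, 0.313, 1.498, -0, 1.331, -0.223], TCP at [194.624, -487.599, 231.294] pointing down, gripper open.
Joint ranges: [-2.94, 2.94], [-0.97, 2.17], [0.19, 2.56], [-1.23, 4.37], [0.02, 3.11], [-2.88, 2.88]. Speed limits (rad/s): [2.39, 2.39, 3.01, 3.14, 3.14, 3.14].

INTERFACE

Orientations are given as a unit quaternion [w, x, y, z].
In Python, from rig import ctrl, capture, camera_info gives the robot as it stands.
- The arm moves only by the tool apply_moves, never from a script. Its argument "targets" is a list of rows, each a list of 3 entries, a list of its own where there are three numbers: the finger opening in mm, from 0 to 85.4, then the shift along the world's x, y, z in mm, then the turn, a rotation vector about the world's x, y, z in degrees. In form: [[grip, [dx, dy, dz], [rx, ry, rz]], ...]. A call has 1 to 20 rows; each row is the pose to reach, as a shift and turn from the pose commanded when the call began; what a row does not reach only later rows make up. A row lasts 1/10 s, in which the tool goes at most 50 mm and 8.59 degrees, less where a joint would pass 70% of its speed; a pose out of reach is approached as far as the arm can. A call with a gripper value outside its range is refused whole. The fingers move at their own pace and stop on an object; "squeeze" is the grip in N (left out, the last holds). Time passes only in rows, so rows that repeat a pose let the fingers close. It gives the time, the measured TCP pose, the force, the opening and the grip force at its end, in the units of the state.
- ctrl.sense(): the state, without advancing time (a new reading comes with each control period).
- capture(name): name is "scene" or "top" or "wrist"; returns (picture, depth): 420x560x3 uint8, blue, green, red; 420x560 float32, mm along the optical axis (not along the pixel's ray), 0 where there is no reading.
- camera_info(name): a dict with "vfov" (degrees; the focal length in pixels is half the picture's height over the tangent of half this angle, whatever the lens; pixels are square), "cx", "cy" (the principal point, pixels), "extrinsics" (4x4, takes a point from camera to world coordinates). Camera axes: x right, y down, z forward; pixel columns grow to the right and rows downward; lengths in mm; the calibration is good to about 2 mm. A picture is of the moment at which its call begins: read the wrist's pose just before it. camera_info takes no time and is no camera call; for the wrist camera it gives the pose at the moment of the call.
- ctrl.finish_job(): hands the job in; it is judged then, once.
The state is a dict: "time_s": time; "joints": joint angles; "dq": joint speeds; "tau": joint torques, N m; "eef_pos": TCP position; "ee_rot": TCP orientation; "force": force on the tool from outside, world axes, zero at the start; "wrist_torque": the same for the moment, N m; "grip_width": opening from 0.0 (shut) to 1.0 (fully open); "grip_force": force on a finger pad.
Only numpy, scipy, OpenCV 4.12 (cv2) and the standard library are available. Lean on these libraries where they do the work, as an engineer would, in place of code of your own. Each camera call takes 0.05 s, during which the arm holds its last target. There are 200 camera calls.

## Working session

There is one attempt and no reset: what is moved stays moved. The work goes in short steps, Python scripts to look and compute and a tool call to move; the robot and the scene stay as the last step left them, time stands still between calls to the robot, and variables do not carry over. Pictures are saved under pics/ and viewed, at most 10 in all, crops included, and the job is handed in when it is done.

Besides the shell and the picture viewer there is one more tool, called after "Request:" as name(argument=value, ...), one argument or row to a line, values as JSON. apply_moves: Moves the arm, as the interface text tells. Its arguments: {"type":"object","properties":{"targets":{"type":"array","items":{"type":"array"}},"squeeze":{"type":"number"}},"required":["targets"]}

```bash
ls; mkdir -p pics; python3 - <<'E'
from rig import ctrl,capture,camera_info
import cv2,numpy as np
print(ctrl.sense())
for n in("scene","top"):
    p,d=capture(n); cv2.imwrite(f"pics/{n}0.png",p); np.save(f"{n}d.npy",d)
    print(n,camera_info(n),(d>0).mean())
E
```

```text
pics
{'time_s': 0.0, 'joints': array([-1.41436834e+00,  3.13459419e-01,  1.49844614e+00, -1.69621522e-06,
        1.33094603e+00, -2.23419583e-01]), 'dq': array([-0.00077328, -0.00043675, -0.00045902, -0.00063767, -0.00118888,
       -0.0002382 ]), 'tau': array([ 2.53207996e-03, -4.12272906e+01, -2.59742528e+01, -6.84346037e-05,
        4.12836845e-03, -1.30958583e-05]), 'eef_pos': array([ 194.59825432, -487.33710622,  230.72683125]), 'ee_rot': array([-6.29140370e-04,  9.82018393e-01,  1.88784214e-01,  2.02572776e-05]), 'force': array([0.93142526, 0.08661546, 0.19107522]), 'wrist_torque': array([-0.016282  ,  0.00998681,  0.03981533]), 'grip_force': 0.0, 'grip_width': 1.0005661149174208}
scene {'vfov': 52.98546880073493, 'cx': 281.9844484772165, 'cy': 203.0295178347899, 'extrinsics': array([[ 7.65246609e-01,  5.09393890e-01, -3.93593055e-01,
         1.02791859e+03],
       [ 6.43536852e-01, -5.90102193e-01,  4.87483047e-01,
        -6.58595560e+02],
       [ 1.60607608e-02, -6.26336384e-01, -7.79387443e-01,
         1.14032426e+03],
       [ 0.00000000e+00,  0.00000000e+00,  0.00000000e+00,
         1.00000000e+00]])} 0.996109693877551
top {'vfov': 50.71473694143524, 'cx': 274.5448357910487, 'cy': 221.73030039417387, 'extrinsics': array([[-4.14769056e-03, -9.91106104e-01,  1.33009349e-01,
         2.94179757e+02],
       [-9.99909168e-01,  5.81622971e-03,  1.21584458e-02,
        -5.75958341e+00],
       [-1.28239228e-02, -1.32946838e-01, -9.91040204e-01,
         1.42876678e+03],
       [ 0.00000000e+00,  0.00000000e+00,  0.00000000e+00,
         1.00000000e+00]])} 0.9961437074829932
```

View pics/scene0.png

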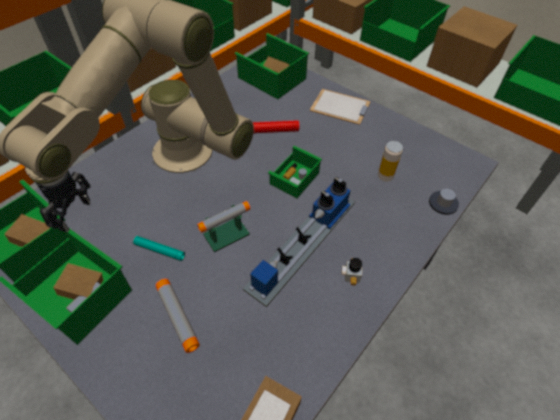

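View pics/top0.png

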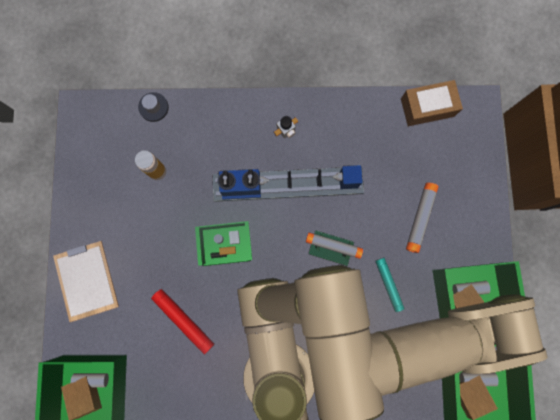

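The scene view shows the roller on the green stand at (225,217), and the fixture runs from the headstock (264,277) to the tailstock (332,203). In the top view the roller ends are near (312,239) and (358,253), the headstock near (351,175), and the knobs near (251,178) and (227,180).

```bash
cat > h.py <<'E'
from rig import ctrl,capture,camera_info
import cv2,numpy as np
def rays(info,uv):
    f=210/np.tan(np.radians(info["vfov"])/2); uv=np.atleast_2d(uv).astype(float)
    r=np.c_[(uv[:,0]-info["cx"])/f,(uv[:,1]-info["cy"])/f,np.ones(len(uv))]
    E=info["extrinsics"]; return E[:3,3],r@E[:3,:3].T
def plane(info,uv,z):
    o,r=rays(info,uv); return o+r*((z-o[2])/r[:,2])[:,None]
def proj(info,P):
    f=210/np.tan(np.radians(info["vfov"])/2); E=info["extrinsics"]
    c=(np.atleast_2d(P)-E[:3,3])@E[:3,:3]; return np.c_[c[:,0]/c[:,2]*f+info["cx"],c[:,1]/c[:,2]*f+info["cy"]]
def cloud(info,d):
    v,u=np.mgrid[:d.shape[0],:d.shape[1]]; o,r=rays(info,np.c_[u.ravel(),v.ravel()])
    return (o+r*d.reshape(-1,1)).reshape(*d.shape,3)
def masks(p):
    h=cv2.cvtColor(p,cv2.COLOR_BGR2HSV); H,S,V=[h[...,i].astype(int) for i in range(3)]
    return dict(orange=(H>5)&(H<18)&(S>180)&(V>120),blue=(H>100)&(H<130)&(S>140)&(V>50),black=(V<45),grey=(S<70)&(V>90))
def blobs(m,amin=20):
    n,l,s,c=cv2.connectedComponentsWithStats(m.astype(np.uint8)); return [(l==i,s[i],c[i]) for i in range(1,n) if s[i,4]>=amin]
E
python3 - <<'E'
from h import *
for n in("top","scene"):
    i=camera_info(n); p=cv2.imread(f"pics/{n}0.png"); d=np.load(n+"d.npy"); C=cloud(i,d); M=masks(p)
    for k in("orange","blue"):
        for m,s,c in blobs(M[k]):
            q=C[m]; 
            if abs(q[:,0].mean()-450)<300 and abs(q[:,1].mean())<500: print(n,k,c.round(1),s[4],q.mean(0).round(),np.percentile(q,98,axis=0).round(),np.percentile(q,2,axis=0).round(), plane(i,c,100).round(1))
    print(n,"high pts")
    X=C.reshape(-1,3); 
    m=((C[...,2]>118)&(C[...,2]<145)&(C[...,0]>450)&(C[...,0]<700)&(abs(C[...,1])<300))
    for b,s,c in blobs(m,6): print(c,s[4],C[b].mean(0).round(1))
E
```

```text
top orange [431.3 186.5] 63 [ 591. -488.   41.] [ 601. -472.   48.] [ 579. -506.   32.] [[ 578.1 -467.1  100. ]]
top orange [309.3 237.5] 38 [419. -91. 149.] [434. -65. 460.] [ 380. -101.  108.] [[424.  -93.9 100. ]]
top orange [413.  247.2] 86 [ 398. -422.   39.] [ 411. -406.   48.] [ 386. -441.   13.] [[ 393.3 -403.4  100. ]]
top orange [358.7 252.6] 39 [ 377. -238.  114.] [ 391. -231.  119.] [ 364. -246.  108.] [[ 377.8 -240.9  100. ]]
top blue [351.7 174.9] 342 [ 614. -225.  108.] [ 644. -199.  104.] [ 591. -255.   88.] [[ 616.  -226.3  100. ]]
top blue [238.6 183.2] 289 [591. 120. 104.] [633. 175. 102.] [568.  61.  88.] [[592.4 120.3 100. ]]
top blue [240.6 196.1] 84 [566. 120.  28.] [571. 177.  33.] [561.  61.  21.] [[552.2 113.8 100. ]]
top high pts
[225.01428571 178.18571429] 70 [599.2 157.2 138.7]
[250.02816901 177.25352113] 71 [601.7  82.6 137.7]
scene orange [246.5 205.3] 33 [428. -92. 108.] [439. -64. 117.] [ 396. -103.   67.] [[423.8 -88.1 100. ]]
scene orange [201.4 226.5] 47 [ 384. -241.  111.] [ 393. -232.  119.] [ 371. -250.   99.] [[ 376.7 -236.6  100. ]]
scene orange [161.6 282.8] 73 [ 407. -428.   54.] [ 409. -407.   45.] [ 388. -443.   31.] [[ 433.4 -437.6  100. ]]
scene orange [190.3 344. ] 161 [ 596. -492.   40.] [ 605. -472.   45.] [ 580. -509.    7.] [[ 619.5 -501.4  100. ]]
scene blue [335.1 207.3] 405 [630. 109.  71.] [646. 177. 100.] [578.  58.  23.] [[640.3  88.1 100. ]]
scene blue [315.4 205.3] 27 [585.  60.  91.] [595.  73. 100.] [577.  55.  74.] [[588.4  54.1 100. ]]
scene blue [262.7 275.2] 482 [ 625. -237.   93.] [ 649. -202.   99.] [ 595. -259.   40.] [[ 627.7 -240.2  100. ]]
scene high pts
[338.93684211 182.8       ] 95 [603.6 154.3 132.7]
[325.86868687 196.95959596] 99 [606.9  79.2 133. ]
```

Request:
apply_moves(
  targets=[
    [85, [40, 60, 20], [0, 0, 8]],
    [85, [70, 110, 40], [0, 0, 16]],
    [85, [110, 160, 60], [0, 0, 24]],
    [85, [140, 210, 60], [0, 0, 32]],
    [85, [170, 260, 60], [0, 0, 40]],
    [85, [190, 290, 60], [0, 0, 46]],
    [85, [207, 321, 60], [0, 0, 50.8]],
    [85, [207, 321, 60], [0, 0, 50.8]],
    [85, [207, 321, 60], [0, 0, 50.8]],
    [85, [207, 321, 60], [0, 0, 50.8]],
    [85, [207, 321, 60], [0, 0, 50.8]],
  ],
)

```text
time_s: 1.2
eef_pos: [401.2, -167.3, 291.1]
ee_rot: [-0.0, 0.806, 0.591, -0.0]
force: [-0.1, -0.6, -0.0]
grip_width: 0.994
grip_force: 0.0
```

```bash
python3 - <<'E'
from h import *
s=ctrl.sense(); print(s["time_s"],s["joints"],s["eef_pos"],s["ee_rot"],s["force"])
i=camera_info("wrist"); p,d=capture("wrist"); cv2.imwrite("pics/w1.png",p); np.save("w1d.npy",d)
import pickle; pickle.dump(i,open("w1.pkl","wb")); print(i)
M=masks(p);C=cloud(i,d)
for m,st,c in blobs(M["orange"],100): 
    q=C[m];print(c.round(1),st,np.nanpercentile(q,[2,50,98],axis=0).round().tolist(),plane(i,c,100).round(1))
E
```

```text
1.2 [-6.65802372e-01  6.96497179e-02  1.63778917e+00 -2.71659128e-04
  1.43469912e+00 -3.60260140e-01] [ 401.21720505 -167.33611184  291.05287673] [-2.26425176e-04  8.06466055e-01  5.91280314e-01 -2.02961372e-04] [-0.06814239 -0.56986586 -0.01453829]
{'vfov': 68.49837793025135, 'cx': 277.4298597231572, 'cy': 213.57136743340212, 'extrinsics': array([[ 9.54124879e-01, -2.87209153e-01, -8.45967914e-02,
         4.23185442e+02],
       [-2.99408200e-01, -9.14616619e-01, -2.71718917e-01,
        -9.91493185e+01],
       [ 6.66528600e-04,  2.84582751e-01, -9.58651247e-01,
         4.34308384e+02],
       [ 0.00000000e+00,  0.00000000e+00,  0.00000000e+00,
         1.00000000e+00]])}
[325.6 328.2] [318 320  18  27 259] [[387.0, -433.0, 11.0], [404.0, -409.0, 31.0], [416.0, -403.0, 41.0]] [[ 406.6 -357.3  100. ]]
```

View pics/w1.png

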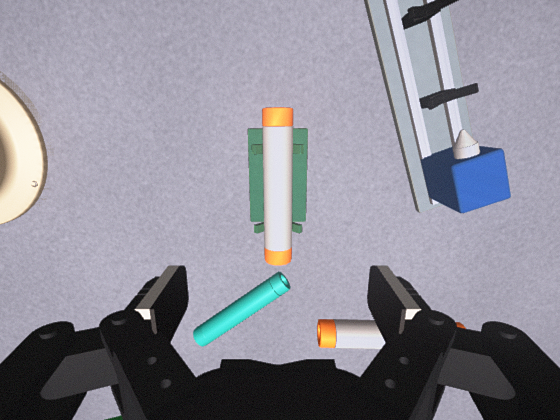

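The wrist view shows the roller upright in the picture, with end caps at (277,117) and (277,257). The stand sits under it, with the headstock at (470,178).

```bash
python3 - <<'E'
from h import *
import pickle
i=pickle.load(open("w1.pkl","rb"));p=cv2.imread("pics/w1.png");d=np.load("w1d.npy");C=cloud(i,d)
h=cv2.cvtColor(p,cv2.COLOR_BGR2HSV)
o=(h[...,0]>5)&(h[...,0]<25)&(h[...,1]>130)&(h[...,2]>120)
w=(C[...,2]>88)&(C[...,2]<130); w[:, :240]=0; w[:,310:]=0; w[280:]=0;w[:90]=0
for m,s,c in blobs(o,150): print(c,s)
g=h[...,1]>80
r=(o|(h[...,1]<40)&w)&w
mm=max(blobs(r),key=lambda b:b[1][4])[0]
print("z top",np.percentile(C[mm][:,2],[50,90,97]))
E=[]
for v in (135,150,170,190,210,230,245):
    u=np.where(mm[v])[0]; a=plane(i,[[u.min()-.5,v],[u.max()+.5,v]],100); E.append(a.mean(0)); print(v,u.min(),u.max(),a.mean(0).round(1),np.linalg.norm(a[1]-a[0]).round(1))
E=np.array(E); k=np.polyfit(E[:,1],E[:,0],1); print("slope dx/dy",k, np.degrees(np.arctan(k[0])))
oc=[b for b in blobs(o&w,150)]
for m,s,c in oc: 
    v0,v1=s[1],s[1]+s[3]; print(s, plane(i,[[c[0],v0-.5],[c[0],v1-.5]],116).round(1).tolist(),plane(i,[[c[0],v0-.5],[c[0],v1-.5]],100).round(1).tolist())
# headstock
b=masks(p)["blue"]; m,s,c=max(blobs(b),key=lambda x:x[1][4]); q=C[m]; t=q[q[:,2]>92]; print("head",s,np.percentile(q[:,2],[50,95,99]),t.min(0),t.max(0))
E
```

```text
[277.0855615  116.31729055] [262 107  31  19 561]
[277.68390805 256.82471264] [265 248  27  17 348]
[326.21063395 333.28425358] [317 319  19  29 489]
z top [114.39528744 116.60604789 117.1932294 ]
135 263 292 [ 419.5 -111.7  100. ] 31.5
150 262 292 [ 414.4 -126.4  100. ] 33.0
170 263 292 [ 408.5 -146.9  100. ] 32.6
190 264 291 [ 401.9 -168.   100. ] 31.0
210 264 291 [ 395.  -189.9  100. ] 31.5
230 264 291 [ 387.9 -212.7  100. ] 32.2
245 264 291 [ 382.3 -230.4  100. ] 32.6
slope dx/dy [3.11678751e-01 4.54174513e+02] 17.31114684850092
[262 107  31  19 559] [[427.4, -85.3, 116.0], [422.1, -102.3, 116.0]] [[427.6, -84.6, 100.0], [422.0, -102.4, 100.0]]
[265 248  27  17 347] [[383.6, -227.0, 116.0], [377.4, -246.8, 116.0]] [[381.6, -233.5, 100.0], [375.1, -254.3, 100.0]]
head [ 451  149   59   64 2634] [96.74814405 98.04957269 98.59964961] [ 423.18544238 -256.96334293   92.37656405] [649.11901702 -99.14931849 434.30838409]
```

Request:
apply_moves(
  targets=[
    [85, [1, 1.5, -40], [0, 0, 0]],
    [85, [1, 1.5, -80], [0, 0, 0]],
    [85, [1, 1.5, -120], [0, 0, 0]],
    [85, [1, 1.5, -150], [0, 0, 0]],
    [85, [1, 1.5, -180], [0, 0, 0]],
    [85, [1, 1.5, -200], [0, 0, 0]],
    [85, [1, 1.5, -213], [0, 0, 0]],
    [85, [1, 1.5, -213], [0, 0, 0]],
    [85, [1, 1.5, -213], [0, 0, 0]],
    [20, [1, 1.5, -213], [0, 0, 0]],
    [20, [1, 1.5, -213], [0, 0, 0]],
    [20, [1, 1.5, -213], [0, 0, 0]],
    [20, [1, 1.5, -213], [0, 0, 0]],
    [20, [1, 1.5, -213], [0, 0, 0]],
    [20, [1, 1.5, -213], [0, 0, 0]],
    [20, [1, 1.5, -213], [0, 0, 0]],
  ],
  squeeze=60,
)

```text
time_s: 2.85
eef_pos: [402.0, -164.9, 78.8]
ee_rot: [-0.001, 0.806, 0.592, -0.001]
force: [-7.5, 1.7, 9.0]
grip_width: 0.353
grip_force: 58.5
```

Request:
apply_moves(
  targets=[
    [20, [0, 0, 15], [0, 0, 0]],
    [20, [0, 0, 40], [0, 0, 0]],
    [20, [0, 0, 75], [0, 0, 0]],
    [20, [10, 10, 110], [0, 0, 4]],
    [20, [30, 40, 145], [0, 0, 8]],
    [20, [60, 75, 170], [0, 0, 13]],
    [20, [85, 110, 175], [0, 0, 17]],
    [20, [97, 125, 175], [0, 0, 20]],
    [20, [97, 125, 175], [0, 0, 20]],
    [20, [97, 125, 175], [0, 0, 20]],
    [20, [97, 125, 175], [0, 0, 20]],
  ],
)

```text
time_s: 3.95
eef_pos: [499.1, -40.7, 253.0]
ee_rot: [-0.0, 0.692, 0.722, -0.0]
force: [0.5, 0.6, -3.5]
grip_width: 0.357
grip_force: 60.5
```

```bash
python3 - <<'E'
from h import *
import pickle
s=ctrl.sense(); print(s["time_s"],s["joints"],s["eef_pos"],s["ee_rot"],s["force"],s["grip_width"])
i=camera_info("wrist"); p,d=capture("wrist"); cv2.imwrite("pics/w2.png",p); np.save("w2d.npy",d)
pickle.dump(i,open("w2.pkl","wb")); print(i["extrinsics"].round(3).tolist())
E
```

```text
3.95 [-3.15615783e-01  2.43963215e-01  1.53137740e+00 -1.93049922e-04
  1.36720199e+00 -3.58798287e-01] [499.09214363 -40.67662039 252.9759605 ] [-3.87101132e-04  6.91661624e-01  7.22221547e-01 -2.91009212e-04] [ 0.47973602  0.64496663 -3.53131421] 0.3570940182098828
[[0.999, 0.043, 0.013, 496.188], [0.045, -0.958, -0.285, 30.796], [0.0, 0.285, -0.959, 396.214], [0.0, 0.0, 0.0, 1.0]]
```

View pics/w2.png

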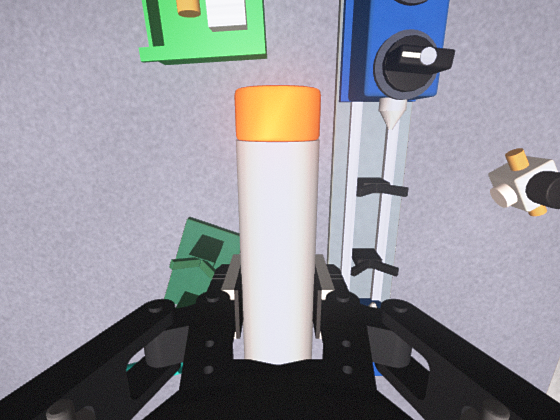

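The wrist view shows the tailstock block at top right. Its near knob is at (413,62) and its cone tip at (392,128). The rests are at (383,187) and (375,262), and the roller is held square.

```bash
python3 - <<'E'
from h import *
import pickle
i=pickle.load(open("w2.pkl","rb"));p=cv2.imread("pics/w2.png");d=np.load("w2d.npy");C=cloud(i,d)
h=cv2.cvtColor(p,cv2.COLOR_BGR2HSV); V=h[...,2]
reg=np.zeros_like(V,bool); reg[:300,330:470]=1
# rests: dark, z 40..80
for m,s,c in blobs((V<60)&reg&(C[...,2]>40)&(C[...,2]<82),60):
    q=C[m]; t=q[q[:,2]>66]; print("rest",c.round(),s,"z99",np.percentile(q[:,2],99).round(1),"x",q[:,0].min().round(1),q[:,0].max().round(1),"y top",t[:,1].min().round(1),t[:,1].max().round(1))
    us=np.where(m.any(0))[0]
    for u in(us.min(),us.max()):
        vs=np.where(m[:,u])[0]; print("  edge",u,vs.mean(),plane(i,[[u,vs.mean()]],74).round(1))
# knob
for m,s,c in blobs((V<70)&reg&(C[...,2]>100),60):
    q=C[m]; t=m&(C[...,2]>132); q2=C[t]; print("knob",s,q[:,:].min(0).round(1),q.max(0).round(1), "top",q2.mean(0).round(1))
    dm=m&(C[...,2]<114); print(" disc",C[dm].min(0).round(1),C[dm].max(0).round(1))
t=reg&(C[...,2]>133)&(C[...,2]<150); r=cv2.minAreaRect(np.argwhere(t)[:,::-1].astype(np.float32)); print("bar all",plane(i,cv2.boxPoints(r),139).round(1).tolist(), C[t].mean(0).round(1))
# block top edges
b=((h[...,0]>100)&(h[...,0]<130)&(h[...,1]>130)&reg); 
for v in (5,20,40,60,80,92):
    u=np.where(b[v])[0]; print("blk",v,u.min(),u.max(),plane(i,[[u.min()-.5,v],[u.max()+.5,v]],95)[:,:2].round(1).tolist(),C[v,u.max()-2].round(1))
vs=np.where(b[:,430])[0];print("front",vs.max(),plane(i,[[430,vs.max()+.5]],95))
# rails edges by z threshold
for v in (110,140,160,215,235):
    z=C[v,330:470,2]; g=V[v,330:470].astype(int); dd=np.abs(np.diff(g)); k=np.where(dd>18)[0]+330
    print(v,[(int(a),int(C[v,a+1,2])) for a in k])
E
```

```text
rest [372. 265.] [351 256  47  20 460] z99 73.9 x 589.7 642.1 y top -135.5 -124.3
  edge 351 273.5 [[ 588.8 -133.3   74. ]]
  edge 397 269.5 [[ 641.1 -125.8   74. ]]
knob [ 382   35   73   57 1945] [496.2  30.8 100. ] [626.8 104.9 396.2] top [605.6  82.1 140.1]
 disc [584.4  61.4 100. ] [626.6 104.9 114. ]
knob [330 265  13  13 113] [522.5 -34.4 261.2] [527.6 -32.7 275.2] top [525.3 -33.4 268.8]Traceback (most recent call last):
  File "<stdin>", line 15, in <module>
    return umr_minimum(a, axis, None, out, keepdims, initial, where)
ValueError: zero-size array to reduction operation minimum which has no identity
```

```bash
python3 - <<'E'
from h import *
import pickle
i=pickle.load(open("w2.pkl","rb"));p=cv2.imread("pics/w2.png");d=np.load("w2d.npy");C=cloud(i,d)
C[d<=0]=np.nan
h=cv2.cvtColor(p,cv2.COLOR_BGR2HSV); V=h[...,2]
reg=np.zeros_like(V,bool); reg[:300,330:470]=1
Z=C[...,2]; X=C[...,0]
for v0,v1 in((170,205),(250,285)):
    m=(V<80)&(Z>35)&(Z<82)&reg; m[:v0]=0;m[v1:]=0; q=C[m]; t=q[q[:,2]>67]
    l=t[t[:,0]<605];r=t[t[:,0]>625]
    print("rest",m.sum(),"x",q[:,0].min().round(1),q[:,0].max().round(1),"L",l.mean(0).round(1),l[:,1].min().round(1),l[:,1].max().round(1),"R",r.mean(0).round(1),r[:,1].min().round(1),r[:,1].max().round(1))
    lo=q[q[:,2]<55]; print("  low",lo.mean(0).round(1) if len(lo) else 0)
kr=reg&(X>570)&(X<650)&(Z<160)
t=kr&(Z>134); r=cv2.minAreaRect(np.argwhere(t)[:,::-1].astype(np.float32)); print("bar",plane(i,cv2.boxPoints(r),139)[:,:2].round(1).tolist(), C[t].mean(0).round(1),np.nanmin(C[t],0),np.nanmax(C[t],0))
q=C[t][:,:2]; r=cv2.minAreaRect(q.astype(np.float32)); print(r)
dm=kr&(Z>103)&(Z<113)&(V<80); print("disc",C[dm].min(0).round(1),C[dm].max(0).round(1))
b=((h[...,0]>100)&(h[...,0]<130)&(h[...,1]>130)&reg&(Z>88)&(Z<104))
for v in (5,20,40,60,80,92):
    u=np.where(b[v])[0]; print("blk",v,u.min(),u.max(),plane(i,[[u.min()-.5,v],[u.max()+.5,v]],95)[:,:2].round(1).tolist())
vs=np.where(b[:,430])[0];print("front",vs.max(),plane(i,[[430,vs.max()+.5]],95).round(1))
print("tip",plane(i,[[392,128]],75).round(1))
for v in (115,145,165,215,235):
    g=V[v,330:470].astype(int); k=np.where(np.abs(np.diff(g))>15)[0]+330
    print(v,[(int(a),plane(i,[[a+.5,v]],23)[0,:2].round(1).tolist(),round(float(Z[v,a+2]))) for a in k])
E
```

```text
rest 525 x 584.4 638.8 L [589.1 -36.2  71.3] -40.8 -32.0 R [633.1 -34.5  70.9] -39.4 -29.9
  low [611.  -33.1  48.5]
rest 581 x 589.1 643.1 L [ 593.6 -130.6   71.1] -135.5 -126.2 R [ 637.8 -128.9   70.9] -133.9 -124.1
  low [ 614.7 -127.    47.1]
bar [[583.6, 76.2], [582.9, 91.1], [626.7, 89.3], [628.2, 74.3]] [605.   82.7 139.8] [585.02470935  75.45979221 134.01758038] [627.41791082  91.4008578  143.85744964]
((606.1893310546875, 83.46798706054688), (14.693846702575684, 42.2318115234375), 87.76937866210938)
disc [584.4  56.6 103.1] [626.6 104.9 112.9]
blk 5 368 448 [[568.3, 129.2], [637.0, 132.3]]
blk 20 367 445 [[568.9, 118.0], [636.7, 121.1]]
blk 40 366 443 [[570.0, 102.7], [638.0, 105.8]]
blk 60 366 373 [[572.0, 86.9], [579.1, 87.2]]
blk 80 365 437 [[573.2, 70.6], [639.0, 73.5]]
blk 92 364 435 [[573.5, 60.4], [639.1, 63.4]]
front 95 [[634.7  60.2  95. ]]
tip [[611.4  30.1  75. ]]
115 [(332, [559.4, 41.3], 9), (333, [560.5, 41.3], 13), (334, [561.7, 41.4], 15), (335, [562.8, 41.4], 15), (348, [577.8, 42.1], 18), (349, [578.9, 42.2], 23), (350, [580.1, 42.2], 24), (351, [581.2, 42.
[... 634 characters left out ...]
3], 17), (382, [625.1, -13.3], 23), (383, [626.3, -13.2], 24), (384, [627.5, -13.2], 23), (394, [639.5, -12.6], 14)]
215 [(330, [568.3, -78.9], 16), (342, [583.5, -78.2], 19), (343, [584.7, -78.1], 23), (344, [586.0, -78.1], 23), (345, [587.3, -78.0], 24), (354, [598.6, -77.5], 14), (376, [626.4, -76.3], 17), (377, [627.7, -76.2], 21), (378, [629.0, -76.2], 24), (379, [630.2, -76.1], 24), (389, [642.8, -75.5], 15), (398, [654.2, -75.0], 1)]
235 [(341, [585.0, -105.1], 22), (342, [586.3, -105.0], 24), (343, [587.6, -105.0], 24), (352, [599.2, -104.4], 16), (374, [627.5, -103.2], 17), (375, [628.8, -103.1], 22), (377, [631.4, -103.0], 23), (387, [644.3, -102.4], 14), (396, [655.8, -101.9], 1)]
```

Request:
apply_moves(
  targets=[
    [20, [35, -10, 0], [0, 0, 0]],
    [20, [75, -20, -10], [0, 0, 0]],
    [20, [105, -28, -40], [0, 0, 0]],
    [20, [113.5, -29.5, -80], [0, 0, 0]],
    [20, [113.5, -29.5, -120], [0, 0, 0]],
    [20, [113.5, -29.5, -150], [0, 0, 0]],
    [20, [113.5, -29.5, -170], [0, 0, 0]],
    [20, [113.5, -29.5, -170], [0, 0, 0]],
    [20, [113.5, -29.5, -170], [0, 0, 0]],
  ],
)

```text
time_s: 4.9
eef_pos: [613.3, -70.3, 84.1]
ee_rot: [0.0, 0.691, 0.722, 0.0]
force: [0.3, 0.3, -3.5]
grip_width: 0.355
grip_force: 60.9
```

```bash
python3 - <<'E'
from h import *
import pickle
s=ctrl.sense(); print(s["time_s"],s["eef_pos"],s["force"])
i=camera_info("wrist"); p,d=capture("wrist"); cv2.imwrite("pics/w3.png",p); np.save("w3d.npy",d)
pickle.dump(i,open("w3.pkl","wb"))
p,d=capture("scene"); cv2.imwrite("pics/s3.png",cv2.resize(p[120:320,180:430],None,fx=3,fy=3))
E
```

```text
4.9 [613.31339179 -70.30139714  84.12135486] [ 0.26017203  0.27412083 -3.53849593]
```

View pics/w3.png

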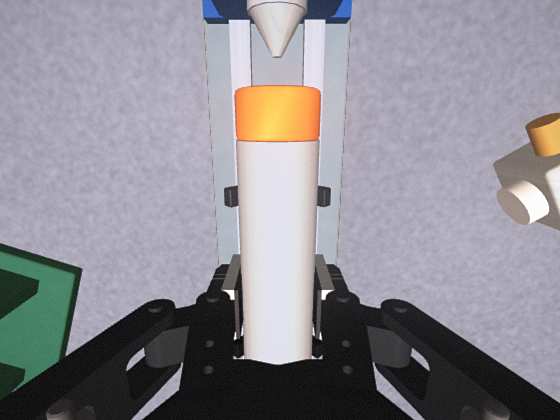

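The roller is centred over the rest, whose tips are at columns 225 and 330. The tail cone tip is at (277,57) and the roller end at row 86, so there is clear room.

```bash
python3 - <<'E'
from h import *
import pickle
i=pickle.load(open("w3.pkl","rb"));d=np.load("w3d.npy");C=cloud(i,d)
print("tip",plane(i,[[277,57]],75).round(1),"end top",plane(i,[[278,86]],84+22+16).round(1),plane(i,[[278,86]],84+22).round(1),C[90:140:10,278].round(1).tolist())
print("rest tips",plane(i,[[225,195],[330,195]],74).round(1).tolist())
E
```

```text
tip [[609.  29.  75.]] end top [[610.   12.1 122. ]] [[610.   13.8 106. ]] [[610.1, 11.0, 120.8], [610.2, 8.0, 121.0], [610.4, 4.9, 121.1], [610.5, 1.8, 120.8], [610.6, -1.3, 123.2]]
rest tips [[585.4, -35.7, 74.0], [638.8, -33.3, 74.0]]
```

Request:
apply_moves(
  targets=[
    [20, [-0.5, 2, -12], [0, 0, 0]],
    [20, [-0.5, 2, -22], [0, 0, 0]],
    [20, [-0.5, 2, -28], [0, 0, 0]],
    [20, [-0.5, 2, -32], [0, 0, 0]],
    [20, [-0.5, 2, -32], [0, 0, 0]],
    [20, [-0.5, 2, -32], [0, 0, 0]],
    [40, [-0.5, 2, -32], [0, 0, 0]],
    [50, [-0.5, 2, -32], [0, 0, 0]],
    [65, [-0.5, 2, -32], [0, 0, 0]],
    [65, [-0.5, 2, -32], [0, 0, 0]],
    [65, [-0.5, 2, -32], [0, 0, 0]],
    [65, [-0.5, 2, -32], [0, 0, 0]],
  ],
)

```text
time_s: 6.2
eef_pos: [612.7, -67.6, 51.3]
ee_rot: [0.0, 0.691, 0.723, 0.0]
force: [-0.0, 0.2, -0.4]
grip_width: 0.762
grip_force: 0.0
```

Request:
apply_moves(
  targets=[
    [65, [0, 0, 20], [0, 0, 0]],
    [65, [0, 0, 50], [0, 0, 0]],
    [65, [0, 0, 90], [0, 0, 0]],
    [55, [0, 15, 130], [0, 0, 0]],
    [45, [0, 40, 155], [0, 0, 0]],
    [45, [0, 60, 155], [0, 0, 0]],
    [45, [0, 60, 155], [0, 0, 0]],
    [45, [0, 60, 155], [0, 0, 0]],
    [45, [0, 60, 155], [0, 0, 0]],
  ],
)

```text
time_s: 7.1
eef_pos: [612.5, -8.4, 205.7]
ee_rot: [-0.0, 0.691, 0.722, -0.0]
force: [-0.0, 0.3, 0.1]
grip_width: 0.529
grip_force: 0.0
```

```bash
python3 - <<'E'
from h import *
import pickle
s=ctrl.sense(); print(s["time_s"],s["eef_pos"],s["force"],s["joints"])
i=camera_info("wrist"); p,d=capture("wrist"); cv2.imwrite("pics/w4.png",p); np.save("w4d.npy",d)
pickle.dump(i,open("w4.pkl","wb"))
C=cloud(i,d);C[d<=0]=np.nan; X,Y,Z=C[...,0],C[...,1],C[...,2]
for y0,y1 in((45,120),(121,200)):
    t=(X>570)&(X<645)&(Y>y0)&(Y<y1)&(Z>133)&(Z<150)
    q=C[t]; print("bar",t.sum(),q.mean(0) if len(q) else 0, cv2.minAreaRect(q[:,:2].astype(np.float32)) if len(q) else 0)
o=masks(p)["orange"]
for m,st,c in blobs(o,150): q=C[m]; print(c.round(),st,np.nanpercentile(q,[2,50,98],axis=0).round(1).tolist())
E
```

```text
7.1 [612.46372522  -8.38817127 205.67014692] [-0.04031727  0.29627282  0.10287653] [-2.04640288e-01  5.26706156e-01  1.25077850e+00 -2.05461342e-04
  1.36519416e+00 -2.48550150e-01]
bar 1558 [606.57052597  82.97272796 139.82327152] ((606.4478149414062, 83.23977661132812), (14.136541366577148, 42.050193786621094), 87.62644958496094)
bar 0 0 0
```

View pics/w4.png

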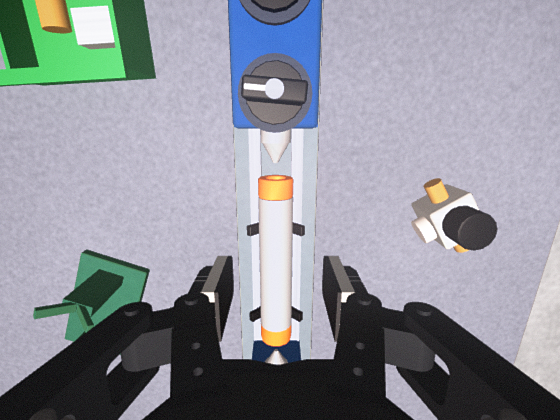

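The roller lies across both rests with its ends at rows 177 and 345. Both cone tips are clear of it, and the near knob is at (275,90).

Request:
apply_moves(
  targets=[
    [45, [-1, 10, 0], [0, 0, 8.5]],
    [45, [-2, 20, 0], [0, 0, 17]],
    [45, [-3, 35, 0], [0, 0, 25.5]],
    [45, [-4, 50, 0], [0, 0, 34]],
    [45, [-5, 65, 0], [0, 0, 42.5]],
    [45, [-6, 80, 0], [0, 0, 51]],
    [45, [-6, 91.5, 0], [0, 0, 59.5]],
    [45, [-6, 91.5, 0], [0, 0, 68]],
    [45, [-6, 91.5, 0], [0, 0, 76.5]],
    [45, [-6, 91.5, -20], [0, 0, 85]],
    [45, [-6, 91.5, -45], [0, 0, 85]],
    [45, [-6, 91.5, -45], [0, 0, 85]],
    [45, [-6, 91.5, -45], [0, 0, 85]],
  ],
)

```text
time_s: 8.45
eef_pos: [606.8, 83.4, 161.6]
ee_rot: [-0.0, 0.022, 1.0, 0.0]
force: [0.5, -0.6, -0.2]
grip_width: 0.528
grip_force: 0.0
```

```bash
python3 - <<'E'
from h import *
import pickle
s=ctrl.sense(); print(s["time_s"],s["eef_pos"],s["ee_rot"],s["joints"])
i=camera_info("wrist"); p,d=capture("wrist"); cv2.imwrite("pics/w5.png",p)
C=cloud(i,d);C[d<=0]=np.nan; X,Y,Z=C[...,0],C[...,1],C[...,2]
for y0,y1 in((45,120),(121,200)):
    t=(X>570)&(X<645)&(Y>y0)&(Y<y1)&(Z>133)&(Z<141)
    q=C[t]; print("bar",t.sum(), cv2.minAreaRect(q[:,:2].astype(np.float32)) if len(q) else 0)
E
```

```text
8.45 [606.79126982  83.40029564 161.63286969] [-1.77741371e-04  2.18779093e-02  9.99760634e-01  5.42304207e-07] [-5.44452895e-02  5.61528749e-01  1.31237418e+00 -1.09902813e-05
  1.26804506e+00 -1.58147903e+00]
bar 1322 ((605.6000366210938, 83.37144470214844), (13.863271713256836, 41.822265625), 87.36257934570312)
bar 1565 ((602.5742797851562, 157.9304656982422), (42.09164810180664, 14.354843139648438), 2.178884744644165)
```

View pics/w5.png

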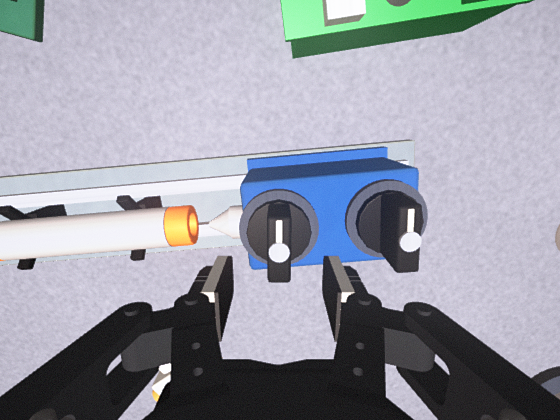

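The fingers straddle the near knob at (279,230) with its bar parallel to the pads. The far knob is clear at (395,225), and the tail cone stands a little short of the roller.

Request:
apply_moves(
  targets=[
    [45, [-0.7, 0, -25], [0, 0, 0]],
    [45, [-0.7, 0, -40], [0, 0, 0]],
    [45, [-0.7, 0, -47.5], [0, 0, 0]],
    [45, [-0.7, 0, -47.5], [0, 0, 0]],
    [5, [-0.7, 0, -47.5], [0, 0, 0]],
    [5, [-0.7, 0, -47.5], [0, 0, 0]],
    [5, [-0.7, 0, -47.5], [0, 0, 0]],
    [5, [-0.7, 0, -47.5], [0, 0, 0]],
    [5, [-0.7, 0, -47.5], [0, 0, 0]],
    [5, [-0.7, 0, -47.5], [0, 0, 0]],
  ],
  squeeze=60,
)

```text
time_s: 9.5
eef_pos: [606.5, 83.9, 115.1]
ee_rot: [0.001, 0.021, 1.0, -0.0]
force: [-0.2, 1.1, 7.4]
grip_width: 0.151
grip_force: 60.3
```

Request:
apply_moves(
  targets=[
    [5, [0.2, -3, 0], [0, 0, 0]],
    [5, [0.3, -7, 0], [0, 0, 0]],
    [5, [0.5, -11, 0], [0, 0, 0]],
    [5, [0.7, -15, 0], [0, 0, 0]],
    [5, [0.9, -19, 0], [0, 0, 0]],
    [5, [1, -23, 0], [0, 0, 0]],
    [5, [1.2, -27, 0], [0, 0, 0]],
    [5, [1.4, -31, 0], [0, 0, 0]],
    [5, [1.5, -35, 0], [0, 0, 0]],
    [5, [1.7, -39, 0], [0, 0, 0]],
    [5, [1.9, -43, 0], [0, 0, 0]],
    [5, [1.9, -43, 0], [0, 0, 0]],
    [5, [1.9, -43, 0], [0, 0, 0]],
  ],
)

```text
time_s: 10.8
eef_pos: [608.4, 41.3, 115.1]
ee_rot: [0.001, 0.021, 1.0, 0.0]
force: [-0.6, 1.7, 6.5]
grip_width: 0.146
grip_force: 60.4
```

Request:
apply_moves(
  targets=[
    [5, [0.1, -2, 0], [0, 0, 0]],
    [5, [0.2, -4, 0], [0, 0, 0]],
    [5, [0.3, -6, 0], [0, 0, 0]],
    [5, [0.3, -7, 0], [0, 0, 0]],
    [5, [0.4, -8, 0], [0, 0, 0]],
    [5, [0.4, -8, 0], [0, 0, 0]],
  ],
)

```text
time_s: 11.4
eef_pos: [608.7, 34.1, 115.1]
ee_rot: [0.001, 0.021, 1.0, 0.001]
force: [-0.1, 6.9, 6.5]
grip_width: 0.148
grip_force: 60.5
```

Request:
apply_moves(
  targets=[
    [5, [0.1, -1, 0], [0, 0, 0]],
    [5, [0.1, -2, 0], [0, 0, 0]],
    [5, [0.1, -2, 0], [0, 0, 0]],
  ],
)

```text
time_s: 11.7
eef_pos: [608.8, 32.2, 115.1]
ee_rot: [0.001, 0.021, 1.0, 0.001]
force: [-0.5, 7.7, 6.1]
grip_width: 0.151
grip_force: 60.5
```

Request:
apply_moves(
  targets=[
    [5, [0.1, -1, 0], [0, 0, 0]],
    [5, [0.1, -2, 0], [0, 0, 0]],
    [5, [0.1, -2, 0], [0, 0, 0]],
  ],
)

```text
time_s: 12.0
eef_pos: [608.9, 30.4, 115.1]
ee_rot: [0.001, 0.021, 1.0, 0.001]
force: [-1.6, 7.6, 6.3]
grip_width: 0.153
grip_force: 60.5
```

Request:
apply_moves(
  targets=[
    [5, [0.1, -1, 0], [0, 0, 0]],
    [5, [0.1, -2, 0], [0, 0, 0]],
    [5, [0.1, -2, 0], [0, 0, 0]],
  ],
)

```text
time_s: 12.3
eef_pos: [608.9, 29.5, 115.1]
ee_rot: [0.001, 0.021, 1.0, 0.002]
force: [-0.8, 13.3, 8.0]
grip_width: 0.15
grip_force: 60.7
```

Request:
apply_moves(
  targets=[
    [5, [0, -1, 0], [0, 0, 0]],
    [5, [0.1, -2, 0], [0, 0, 0]],
    [5, [0.1, -2, 0], [0, 0, 0]],
    [5, [0.1, -2, 0], [0, 0, 0]],
  ],
)

```text
time_s: 12.7
eef_pos: [608.9, 29.0, 115.1]
ee_rot: [0.001, 0.021, 1.0, 0.003]
force: [-1.1, 21.0, 8.0]
grip_width: 0.15
grip_force: 60.9
```

Request:
apply_moves(
  targets=[
    [5, [0, -1, 0], [0, 0, 0]],
    [5, [0.1, -2, 0], [0, 0, 0]],
    [5, [0.1, -2, 0], [0, 0, 0]],
    [5, [0.1, -2, 0], [0, 0, 0]],
  ],
)

```text
time_s: 13.1
eef_pos: [609.0, 28.5, 115.1]
ee_rot: [0.001, 0.021, 1.0, 0.005]
force: [-0.4, 26.6, 8.3]
grip_width: 0.15
grip_force: 61.1
```

```bash
python3 - <<'E'
from h import *
import pickle
s=ctrl.sense(); print(s["time_s"],s["eef_pos"],s["ee_rot"],s["joints"])
i=camera_info("wrist"); p,d=capture("wrist"); cv2.imwrite("pics/w6.png",p); np.save("w6d.npy",d); pickle.dump(i,open("w6.pkl","wb"))
C=cloud(i,d);C[d<=0]=np.nan; X,Y,Z=C[...,0],C[...,1],C[...,2]
t=(X>570)&(X<645)&(Y>70)&(Y<150)&(Z>133)&(Z<141)
q=C[t]; print("far bar",t.sum(), cv2.minAreaRect(q[:,:2].astype(np.float32)) if len(q) else 0)
E
```

```text
13.1 [608.96043078  28.49214907 115.11780423] [8.95789824e-04 2.06995139e-02 9.99774916e-01 4.56562476e-03] [-0.14915782  0.60075873  1.37640239  0.01011137  1.16384302 -1.68255122]
far bar 2820 ((604.8707275390625, 102.57525634765625), (42.23720932006836, 15.016406059265137), 1.743231177330017)
```

View pics/w6.png

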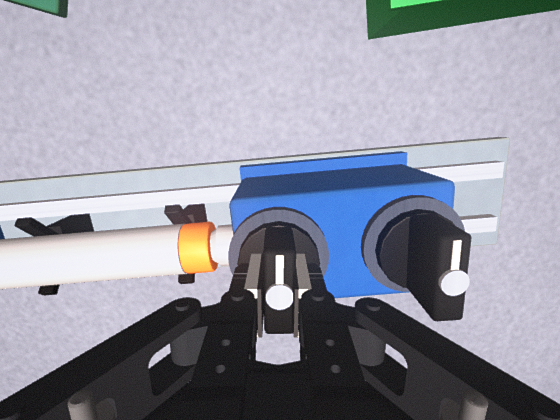

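The tail cone is buried in the roller's orange end at (197,247). I'll check the lift height from depth.

```bash
python3 - <<'E'
from h import *
import pickle
i=pickle.load(open("w6.pkl","rb"));p=cv2.imread("pics/w6.png");d=np.load("w6d.npy");C=cloud(i,d)
def top(i,p,C,yr):
    m=(C[...,1]>yr[0])&(C[...,1]<yr[1])&(C[...,0]>585)&(C[...,0]<640)&(C[...,2]>60)&(C[...,2]<100); 
    return m.sum(),np.percentile(C[m][:,2],[90,97,99]).round(1)
for yr in((-100,-80),(-80,-60),(-60,-45),(-28,-22)): print(yr,top(i,p,C,yr))
i=pickle.load(open("w4.pkl","rb"));p=cv2.imread("pics/w4.png");d=np.load("w4d.npy");C=cloud(i,d)
for yr in((-100,-80),(-80,-60),(-60,-45),(-28,-22),(-10,0)): print("before",yr,top(i,p,C,yr))
E
```

```text
(-100, -80) (np.int64(1659), array([91.6, 92.1, 92.3]))
(-80, -60) (np.int64(1660), array([91.6, 92.1, 92.3]))
(-60, -45) (np.int64(1244), array([91.6, 92.1, 92.4]))
(-28, -22) (np.int64(505), array([91.4, 91.9, 92.1]))
before (-100, -80) (np.int64(589), array([88.6, 89.2, 89.4]))
before (-80, -60) (np.int64(613), array([88.8, 89.4, 89.7]))
before (-60, -45) (np.int64(497), array([88.7, 89.4, 89.7]))
before (-28, -22) (np.int64(211), array([88.7, 89.1, 89.5]))
before (-10, 0) (np.int64(376), array([88.4, 89.1, 89.3]))
```

Request:
apply_moves(
  targets=[
    [5, [-0.4, 2, 0], [0, 0, 0]],
    [5, [-0.7, 4, 0], [0, 0, -4]],
    [5, [-0.7, 4, 0], [0, 0, -10]],
    [5, [-0.7, 4, 0], [0, 0, -16]],
    [5, [-0.7, 4, 0], [0, 0, -22]],
    [5, [-0.7, 4, 0], [0, 0, -28]],
    [5, [-0.7, 4, 0], [0, 0, -34]],
    [5, [-0.7, 4, 0], [0, 0, -40]],
    [5, [-0.7, 4, 0], [0, 0, -46]],
    [5, [-0.7, 4, 0], [0, 0, -52]],
    [5, [-0.7, 4, 0], [0, 0, -58]],
    [5, [-0.7, 4, 0], [0, 0, -64]],
    [5, [-0.7, 4, 0], [0, 0, -69]],
    [5, [-0.7, 4, 0], [0, 0, -69]],
  ],
  squeeze=80,
)

```text
time_s: 14.55
eef_pos: [608.7, 28.9, 115.2]
ee_rot: [0.0, 0.585, 0.811, 0.002]
force: [0.4, 10.4, 6.8]
grip_width: 0.148
grip_force: 81.4
```

```bash
python3 -c "
from h import *
s=ctrl.sense();print(s['force'],s['wrist_torque'],s['ee_rot'],s['joints'],s['grip_width'])"
```

```text
[ 0.44699905 10.38827431  6.75687271] [ 1.63881272 -0.01952485 -0.03298333] [2.02209345e-04 5.84632271e-01 8.11295868e-01 2.02045444e-03] [-0.14601987  0.59986964  1.37767572  0.00370674  1.16183047 -0.46943003] 0.14825247036342667
```

Request:
apply_moves(
  targets=[
    [5, [0, 0, 0], [0, 0, -4]],
    [5, [0, 0, 0], [0, 0, -8]],
    [5, [0, 0, 0], [0, 0, -11]],
    [5, [0, 0, 0], [0, 0, -11]],
  ],
)

```text
time_s: 14.95
eef_pos: [608.6, 28.9, 115.2]
ee_rot: [0.0, 0.658, 0.753, 0.002]
force: [0.1, 10.4, 6.7]
grip_width: 0.147
grip_force: 89.8
```

```bash
python3 -c "
from h import *
s=ctrl.sense();print(s['force'],s['wrist_torque'],s['ee_rot'],s['joints'],s['grip_width'])"
```

```text
[ 0.07082967 10.40394731  6.72875822] [ 1.66226858 -0.01218666  1.82509036] [3.43203560e-04 6.57825954e-01 7.53168304e-01 1.54995617e-03] [-0.14558619  0.59988633  1.37763785  0.00243495  1.16181361 -0.28148895] 0.1469825567066445
```

Request:
apply_moves(
  targets=[
    [5, [0, 1.5, 0], [0, 0, 0]],
    [45, [0, 1.5, 0], [0, 0, 0]],
    [45, [0, 1.5, 0], [0, 0, 0]],
    [45, [0, 1.5, 0], [0, 0, 0]],
    [45, [0, 1.5, 0], [0, 0, 0]],
    [45, [0, 2, 20], [0, 0, 0]],
    [45, [0, 2, 45], [0, 0, 5]],
    [45, [0, 10, 60], [0, 0, 12]],
    [45, [-1, 20, 60], [0, 0, 20]],
    [45, [-1, 35, 60], [0, 0, 28]],
    [45, [-2, 50, 60], [0, 0, 36]],
    [45, [-2, 60, 60], [0, 0, 44]],
    [45, [-3, 75.5, 60], [0, 0, 52]],
    [45, [-3, 75.5, 60], [0, 0, 60]],
    [45, [-3, 75.5, 60], [0, 0, 68]],
    [45, [-3, 75.5, 60], [0, 0, 76]],
    [45, [-3, 75.5, 60], [0, 0, 84]],
    [45, [-3, 75.5, 60], [0, 0, 84]],
    [45, [-3, 75.5, 60], [0, 0, 84]],
  ],
)

```text
time_s: 16.85
eef_pos: [605.0, 102.3, 173.7]
ee_rot: [-0.0, -0.012, 1.0, 0.0]
force: [-0.7, 1.0, -0.6]
grip_width: 0.526
grip_force: 0.0
```

```bash
python3 - <<'E'
from h import *
s=ctrl.sense(); print(s["time_s"],s["eef_pos"],s["ee_rot"],s["joints"],s["force"])
i=camera_info("wrist"); p,d=capture("wrist"); cv2.imwrite("pics/w7.png",p)
C=cloud(i,d);C[d<=0]=np.nan; X,Y,Z=C[...,0],C[...,1],C[...,2]
for y0,y1 in((0,65),(66,140)):
    t=(X>570)&(X<645)&(Y>y0)&(Y<y1)&(Z>133)&(Z<141)
    q=C[t]; print("bar",t.sum(), cv2.minAreaRect(q[:,:2].astype(np.float32)) if len(q) else 0)
t=(X>595)&(X<625)&(Y>-80)&(Y<-25)&(Z>80)&(Z<100); print(np.percentile(C[t][:,2],[90,97]))
E
```

```text
16.85 [605.00157482 102.29978147 173.71026078] [-9.50956478e-05 -1.16427179e-02  9.99932217e-01  7.15084515e-06] [-2.31915824e-02  5.53279167e-01  1.29314629e+00  7.96952622e-06
  1.29535777e+00 -1.61727604e+00] [-0.67211055  1.0241058  -0.56014032]
bar 1288 ((608.656005859375, 29.39577865600586), (14.572607040405273, 42.23137664794922), 12.297613143920898)
bar 1155 ((604.8204345703125, 103.78641510009766), (41.48240280151367, 13.701061248779297), 1.8825081586837769)
[91.69833318 92.27024632]
```

View pics/w7.png

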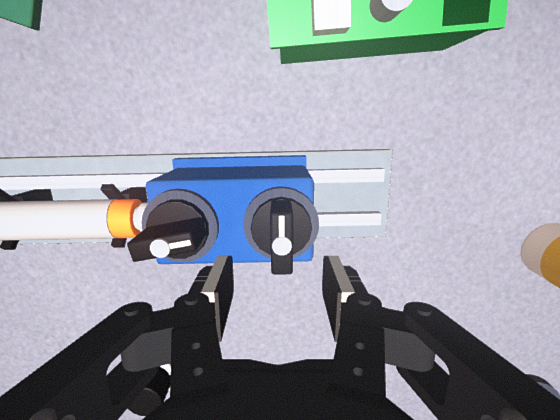

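The near bar has turned to −77.7° in world, about 80° from the fixture x axis, so it is at its stop. The roller is still lifted, and the far knob at (281,235) lies between the fingers.

Request:
apply_moves(
  targets=[
    [45, [0, 1.3, -25], [0, 0, 0.5]],
    [45, [0, 1.3, -45], [0, 0, 0.5]],
    [45, [0, 1.3, -59], [0, 0, 0.5]],
    [45, [0, 1.3, -59], [0, 0, 0.5]],
    [5, [0, 1.3, -59], [0, 0, 0.5]],
    [5, [0, 1.3, -59], [0, 0, 0.5]],
    [5, [0, 1.3, -59], [0, 0, 0.5]],
    [5, [0, 1.3, -59], [0, 0, 0.5]],
    [5, [0, 1.3, -59], [0, 0, 0.5]],
  ],
  squeeze=80,
)

```text
time_s: 17.8
eef_pos: [605.6, 104.5, 116.3]
ee_rot: [0.001, -0.018, 1.0, 0.001]
force: [-0.9, 5.2, 4.8]
grip_width: 0.146
grip_force: 78.8
```

Request:
apply_moves(
  targets=[
    [5, [0, 0, 0], [0, 0, -5]],
    [5, [0, 0, 0], [0, 0, -11]],
    [5, [0, 0, 0], [0, 0, -17]],
    [5, [0, 0, 0], [0, 0, -23]],
    [5, [0, 0, 0], [0, 0, -29]],
    [5, [0, 0, 0], [0, 0, -35]],
    [5, [0, 0, 0], [0, 0, -41]],
    [5, [0, 0, 0], [0, 0, -47]],
    [5, [0, 0, 0], [0, 0, -53]],
    [5, [0, 0, 0], [0, 0, -59]],
    [5, [0, 0, 0], [0, 0, -65]],
    [5, [0, 0, 0], [0, 0, -71]],
    [5, [0, 0, 0], [0, 0, -76]],
    [5, [0, 0, 0], [0, 0, -80]],
    [5, [0, 0, 0], [0, 0, -84]],
    [5, [0, 0, 0], [0, 0, -84]],
  ],
)

```text
time_s: 19.4
eef_pos: [605.2, 104.2, 116.3]
ee_rot: [0.001, 0.655, 0.756, 0.0]
force: [-2.8, 3.1, 8.1]
grip_width: 0.143
grip_force: 85.3
```

```bash
python3 -c "
from h import *
s=ctrl.sense();print(s['force'],s['wrist_torque'],s['ee_rot'],s['joints'],s['grip_width'])"
```

```text
[-2.76851404  3.08885407  8.13569959] [0.57060942 0.61753023 1.66074995] [6.93024573e-04 6.54993781e-01 7.55633855e-01 3.79224919e-04] [-1.98632814e-02  6.09199733e-01  1.35857847e+00 -3.29858267e-04
  1.17226400e+00 -1.62182516e-01] 0.14319344923271493
```

Torque is 1.66 N m, so the far knob is at its stop. Next I release it, rise and check.

Request:
apply_moves(
  targets=[
    [45, [0, 0, 0], [0, 0, 0]],
    [45, [0, 0, 0], [0, 0, 0]],
    [45, [0, 0, 0], [0, 0, 0]],
    [45, [0, 0, 0], [0, 0, 0]],
    [45, [0, 0, 20], [0, 0, 0]],
    [45, [0, 0, 50], [0, 0, 0]],
    [45, [0, -20, 90], [0, 0, 0]],
    [45, [0, -50, 130], [0, 0, 0]],
    [45, [0, -80, 150], [0, 0, 0]],
    [45, [0, -100, 150], [0, 0, 0]],
    [45, [0, -100, 150], [0, 0, 0]],
    [45, [0, -100, 150], [0, 0, 0]],
  ],
)

```text
time_s: 20.6
eef_pos: [604.9, 3.8, 264.4]
ee_rot: [-0.0, 0.656, 0.755, -0.0]
force: [0.4, 0.5, -0.4]
grip_width: 0.529
grip_force: 0.0
```

```bash
python3 - <<'E'
from h import *
s=ctrl.sense(); print(s["time_s"],s["eef_pos"],s["force"])
i=camera_info("wrist"); p,d=capture("wrist"); cv2.imwrite("pics/w8.png",p)
C=cloud(i,d);C[d<=0]=np.nan; X,Y,Z=C[...,0],C[...,1],C[...,2]
for y0,y1 in((0,65),(66,140)):
    t=(X>570)&(X<645)&(Y>y0)&(Y<y1)&(Z>133)&(Z<141)
    q=C[t]; print("bar",t.sum(), cv2.minAreaRect(q[:,:2].astype(np.float32)) if len(q) else 0)
for a,b in((-80,-45),(-130,-100)):
    t=(X>595)&(X<625)&(Y>a)&(Y<b)&(Z>75)&(Z<100); print(t.sum(),np.percentile(C[t][:,2],[90,97]))
E
```

```text
20.6 [604.88238048   3.82052146 264.36418752] [ 0.44015022  0.48459215 -0.38373219]
bar 610 ((609.0648193359375, 29.38544464111328), (13.961956977844238, 42.01934051513672), 12.441288948059082)
bar 779 ((605.6168823242188, 104.31138610839844), (14.141483306884766, 42.1544303894043), 12.540522575378418)
705 [91.5998733  92.22999131]
488 [91.76177325 92.27868203]
```

View pics/w8.png

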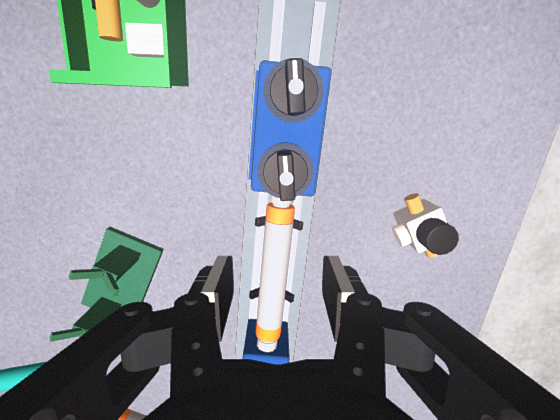

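The roller is mounted on both cones and carried clear of the rests, with its ends at (281,212) and (268,337). Both knobs, at (296,87) and (286,177), are turned to about 80°, and the bystanders have not moved.

```bash
python3 -c "
from rig import ctrl
print(ctrl.finish_job())"
```

```text
the job is handed in; nothing more can be done
None
```

The job is done and handed in at 20.6 s: the roller is seated on both cones, about 3 mm clear of the rests, and both clamp knobs are tightened to their stops, near one first.

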